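# Stamp a soap cake in the drawer stand

### The job

Stamp the round flat-topped soap: set it flat in the nest of the stamping stand's open drawer and push the drawer fully home until it seats at its catch. Then take the mallet and, with a brisk blow of its head on the steel cap (not with the hand), drive the sprung stamp all the way down onto the soap. Let the stamp spring back up, stand the mallet back on its cork pad, head on its face as you found it, and leave the other things where they are.

Things in the scene. Friction and masses are not known exactly. Their poses are not given: they have to be found in the camera images.
- soap: the soap to stamp: plain cream round flat-topped drum, 58 mm diameter, 30 mm high, 85 g or so, standing on the table among a rectangular bar and a domed soap (their places are swapped about). Origin: centre of its underside, z up.
- stand: plywood stamping stand fixed to the table, 120 mm deep (x) by 152 mm wide (y), top at 85 mm; origin on the table, under the vertical plunger axis; its open front looks along its own -x, the front face is 55 mm from the origin. Its x axis is the direction in which the drawer is pushed home. Its yaw varies. A 30 mm wide steel bush on top reaches 97 mm high around the plunger stem.
- drawer (a joint): drawer of the stand, m: 0 = fully home, grows as it is drawn out towards the robot (starts about 0.1 open, end of travel 0.125). Sliding friction about 1 N. A sprung ball catch resists with up to about 8 N between 13 and 6 mm open; past that it pulls the drawer home to a firm stop at 0. Pushing it on the knob with about 12 to 16 N, on to the stop, is enough.
- nest (a point): centre of the drawer's nest, on its floor (12 mm above the table): a 66 mm square recess with a 5 mm thick rim only 8 mm high, sides along the stand's x and y; moves with the drawer. The drawer front is a board 136 mm wide, 12 mm thick, 4 to 46 mm high, its outer face 64 mm in front of (stand's -x from) the nest centre. Fully home, the nest centre is under the plunger.
- drawer_knob (a point): centre of the flat front face of the drawer's round wooden knob (28 mm diameter, centre 28 mm above the table), 87 mm in front of the nest centre; push here along the stand's +x.
- plunger (a joint): sprung stamp plunger, m: 0 = up at rest, grows as it goes down (limit 0.020). Brass die 44 mm wide below; with the soap under it, it meets the soap at about 0.016. Spring return: about 2.5 N at the top, 5 N at the soap. Meant to be hit: the mallet should come down faster than about 0.1 m/s and follow through until the die meets the soap; a slow press does not count.
- cap: the plunger with its steel strike cap; origin at the centre of the cap's top, 36 mm diameter, 145 mm above the table when up; the cap is 14 mm thick on a 16 mm stem.
- mallet: wooden mallet of about 260 g standing on one face of its head on the pad. Head: upright cylinder 48 mm diameter, 60 mm high. Handle: level bar 18 mm wide, 22 mm high, centre line 30 mm above the lower face, reaching along the mallet's -x to 145 mm from the head's axis. Origin: centre of the head's lower (striking) face, z up.
- mallet_grip (a point): point on the handle's centre line 50 mm from the head's axis (26 mm clear of the head), near the centre of mass; a good place to grip across the 18 mm width (mallet's y).
- pad: cork pad fixed on the table, 160 mm (x) by 130 mm (y), 5 mm thick; origin centre of underside.
- bar_soap: rectangular soap bar 80 x 50 x 28 mm, loose bystander among the soaps; origin centre of underside
- dome_soap: domed soap, 72 mm across, 35 mm high, loose bystander; origin centre of underside
- tin: low metal can with paper label, 68 mm across, 55 mm high, loose bystander; origin centre of underside
- bottle: amber glass bottle 60 mm across, 170 mm high, loose bystander; origin centre of underside
- brush: hand brush lying flat, loose bystander
- bowl: white ceramic bowl 90 mm across, 45 mm high, loose bystander; origin centre of underside
Things that resemble listed ones, but are neither listed nor needed, are in the scene too. Leave any blue or orange look-alike of the soap alone.

How it is judged:
On the way, in this order (a step that is already met when the one before it is completed fails the run):
1. the round soap sits flat in the drawer's nest, let go, the drawer still out (horizontal distance between soap and nest below 0.009 m and z of soap in the frame of nest between -0.003 and 0.003 m and angle between soap's own z axis and vertical below 0.08 rad and value of joint drawer above 0.05 m and not (contact force between the fingers and soap above 0.3 N)), for 0.2 s.
2. the drawer is fully home at its catch, the soap in its nest (horizontal distance between soap and nest below 0.009 m and z of soap in the frame of nest between -0.003 and 0.003 m and angle between soap's own z axis and vertical below 0.08 rad and value of joint drawer below 0.003 m), for 0.3 s.
3. the mallet is lifted off its pad (z of mallet in the frame of pad above 0.03 m), for 0.1 s.
4. the mallet drives the plunger down briskly (value of joint drawer below 0.003 m and velocity of joint plunger above 0.04 m/s and value of joint plunger above 0.002 m and contact force between mallet and cap above 0.1 N).
5. under the mallet the stamp comes down onto the soap (all of step 2 and value of joint plunger above 0.0145 m and contact force between mallet and cap above 1 N).
At the end, for the whole second after the job is handed in: Soap flat in the nest (within 9 mm), drawer home and plunger back up (each within 3 mm), mallet at rest on the pad, upright on its head's face (0.1 rad), head centre within 65 mm (along) and 50 mm (across) of the pad's centre (all of step 2 and value of joint plunger below 0.003 m and x of mallet in the frame of pad between -0.065 and 0.065 m and y of mallet in the frame of pad between -0.05 and 0.05 m and z of mallet in the frame of pad between 0.002 and 0.008 m and angle between mallet's own z axis and vertical below 0.1 rad and linear speed of each of mallet, soap below 0.02 m/s); the robot touches nothing.
It fails at once if the plunger is pressed with the hand instead of the mallet (contact force between the arm and cap above 2 N and value of joint plunger above 0.004 m).
It fails at once if one of the other things (bar soap, domed soap, tin, bottle, brush, bowl) is moved more than 30 mm (distance of any of bar_soap, dome_soap, tin, bottle, brush, bowl from where it was at the start of the episode above 0.03 m).
It also fails if it takes over 69 s, if anything falls off the work surface, if the arm or the gripper's body presses on something with over 40 N, if the wrist force passes 120 N, or if a joint passes its speed limit or range.

### The arm

A 6-joint arm with a two-finger parallel gripper is mounted at the origin on the work surface. World frame = base frame: x ahead of the robot, y to its left, z up, the work surface at z = 0. Lengths are in m, angles in rad, forces in N, time in s.
With the tool pointing down it reaches from about 0.275 to 0.875 m from the base axis. Payload 12.5 kg.
Tool frame: the origin (TCP) lies at the very end of the fingers, on their centre line; the grasp point (between the pads) lies 19 mm behind it; z points along the fingers, y is the line along which they close (so a half turn about z gives the same grasp; the last joint's range is limited). The gripper opens to 85 mm and grips with 20 to 120 N. Pads are 22 mm wide; open, the fingers measure 114 mm over their backs; the gripper's body (76 mm by 85 mm) begins 54 mm behind the grasp point. The pads swing forward as they close: fully open they stand 13 mm farther back than shut.
Start: joints at [-1.265, 0.351, 1.652, -0, 1.139, -0.085], TCP at [0.21, -0.509, 0.231] pointing down, gripper open.
Joint ranges: [-2.75, 2.75], [-0.79, 2.1], [0.01, 2.65], [-1.57, 4.71], [0.07, 3.14], [-2.87, 2.87]. Speed limits (rad/s): [2.22, 2.22, 2.79, 3.14, 3.14, 3.14].

### API

Orientations are given as a unit quaternion [w, x, y, z].
In Python, from plant import ctrl, snapshot, camera_model, ticket gives the robot as it stands.
- The arm moves only by the tool play_rows, never from a script. Its argument "increments" is a list that holds one entry, the list of rows, each a list of 7 numbers: the opening, from -1 (shut) to 1 (fully open), then the shift along the world's x, y, z in units of 25 mm (1.0 is 25 mm), then the turn, a rotation vector about the world's x, y, z in units of 6 degrees (1.0 is 6 degrees). A call has 1 to 12 rows; each row shifts and turns the commanded pose from where the row before left it; what a row does not reach is not made up. A row lasts 1/12 s, in which the tool goes at most 41.7 mm and 7.16 degrees, less where a joint would pass 70% of its speed; a pose out of reach is approached as far as the arm can. A call is refused whole if a number of a shift passes 1 or a number of a turn 1, either way. A call with a gripper value outside its range is refused whole. The fingers move at their own pace and stop on an object; "newtons" is the grip in N (left out, the last holds). Time passes only in rows, so rows that do not move let the fingers close. It gives the time, the measured TCP pose, the force, the opening and the grip force at its end, in the units of the state.
- ctrl.get_obs(): the state, without advancing time (a new reading comes with each control period).
- snapshot(name): name is "side" or "top"; returns (picture, depth): 480x640x3 uint8, red, green, blue; 480x640 float32, m along the optical axis (not along the pixel's ray), 0 where there is no reading.
- camera_model(name): a dict with "K" (3x3 intrinsics, pixels), "R" (3x3) and "t" (3): a world point X has camera coordinates R X + t. Camera axes: x right, y down, z forward; pixel columns grow to the right and rows downward; lengths in m; the calibration is good to about 2 mm. A picture is of the moment at which its call begins. camera_model takes no time and is no camera call.
- ticket.hand_in(): hands the job in; it is judged then, once.
The state is a dict: "time": time; "qpos": joint angles; "joint_velocities": joint speeds; "joint_torque": joint torques, N m; "ee_pos": TCP position; "tool_rot": TCP orientation; "wrist_force": force on the tool from outside, world axes, zero at the start; "torque": the same for the moment, N m; "grip_width": finger opening in m; "gripper_force": force on a finger pad.
Only numpy, scipy, OpenCV 4.12 (cv2) and the standard library are available. Lean on these libraries where they do the work, as an engineer would, in place of code of your own. Each camera call takes 0.05 s, during which the arm holds its last target. There are 200 camera calls.

## Working session

There is one attempt and no reset: what is moved stays moved. The work goes in short steps, Python scripts to look and compute and a tool call to move; the robot and the scene stay as the last step left them, time stands still between calls to the robot, and variables do not carry over. Pictures are saved under pics/ and viewed, at most 10 in all, crops included, and the job is handed in when it is done.

Besides the shell and the picture viewer there is one more tool, called after "Emit:" as a command line: name --argument value ..., lists and objects as JSON in quotes. play_rows: Moves the arm, as the interface text tells. Its arguments: {"type":"object","properties":{"increments":{"type":"array","items":{"type":"array","items":{"type":"array","items":{"type":"number"}}}},"newtons":{"type":"number"}},"required":["increments"]}

```bash
ls; mkdir -p pics
cat > h.py <<'E'
import numpy as np,cv2
from plant import ctrl,snapshot,camera_model,ticket
def snap(n,f=None):
    p,d=snapshot(n)
    if f: cv2.imwrite('pics/'+f,p[:,:,::-1])
    np.savez('/tmp/'+n,p=p,d=d); return p,d
def cloud(n,d):
    m=camera_model(n);K,R,t=[np.array(m[k],float) for k in('K','R','t')]
    v,u=np.mgrid[:480,:640]
    c=np.stack([(u-K[0,2])/K[0,0]*d,(v-K[1,2])/K[1,1]*d,d],-1)
    return (c-t)@R
E
python3 - <<'E'
from h import *
for n in('top','side'):
    p,d=snap(n,n+'0.png');m=camera_model(n);print(n,-np.array(m['R']).T@m['t'],m['K'][0],(d>0).mean())
print(ctrl.get_obs())
E
```

```text
pics
top [0.46328795 0.0140999  1.3579975 ] [623.21813344   0.         325.79428404] 0.9960123697916666
side [0.11821162 0.73094886 0.77713361] [457.39144026   0.         316.21665802] 0.9959733072916667
{'time': 0.1, 'qpos': array([-1.26460852e+00,  3.51205245e-01,  1.65235266e+00,  7.67033484e-06,
        1.13909575e+00, -8.46027765e-02]), 'joint_velocities': array([ 0.00028122, -0.00112945, -0.00135751,  0.00019612,  0.00017881,
       -0.00104399]), 'joint_torque': array([ 1.81261308e-03, -5.06835651e+01, -2.91876286e+01, -9.55034750e-06,
        2.69428681e-03,  8.97642536e-06]), 'ee_pos': array([ 0.20944074, -0.5082433 ,  0.23080254]), 'tool_rot': array([-5.27632446e-04,  9.80971172e-01,  1.94152716e-01, -5.51941516e-05]), 'wrist_force': array([-0.8425144 , -0.25215101,  0.10287298]), 'torque': array([-0.02064463, -0.00400108, -0.03704879]), 'gripper_force': 0.0, 'grip_width': 0.08567356697337715}
```

View pics/top0.png

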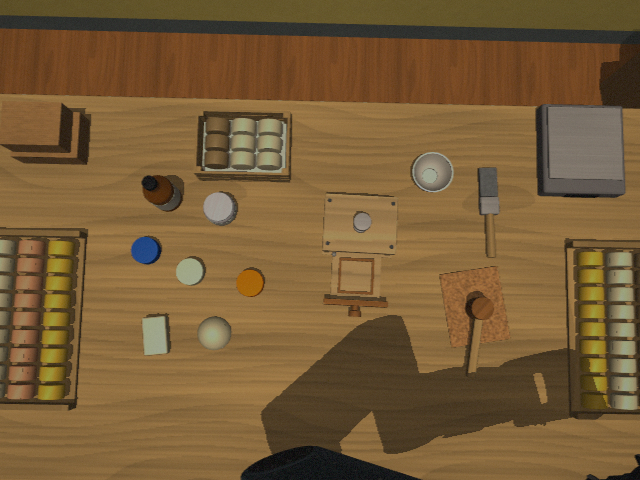

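View pics/side0.png

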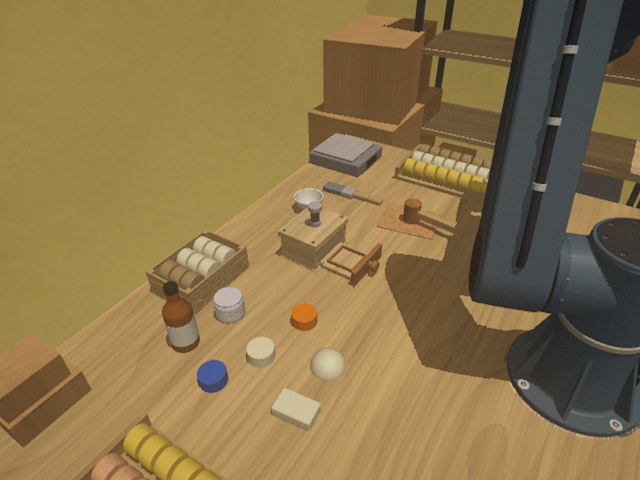

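Candidates in the top view: the plain cream drum at (190,271), dome (214,333), bar (155,335), blue drum (146,250), orange drum (250,282), tin (220,208) and the crate rolls. I choose (190,271) by its description. Next I measure it and take a close crop.

Run:
```python
from h import *
z=np.load('/tmp/top.npz');p,d=z['p'],z['d'];X=cloud('top',d)
a=p[225:355,120:280];b=p[185:325,300:410]
a=cv2.resize(a,None,fx=2.8,fy=2.8,interpolation=3);b=cv2.resize(b,(int(110*2.6),364),interpolation=3)
cv2.imwrite('pics/crop.png',np.hstack([a,b])[:,:,::-1])
def box(name,u0,u1,v0,v1,lo,hi):
    s=np.s_[v0:v1,u0:u1];P=X[s].reshape(-1,3);k=(P[:,2]>lo)&(P[:,2]<hi)&(d[s].ravel()>0);P=P[k]
    c,wh,an=cv2.minAreaRect(P[:,:2].astype(np.float32)*1000)
    print(name,k.sum(),'rect c',np.round(c,1),'wh',np.round(wh,1),'ang',round(an,1),'mean',np.round(P.mean(0)*1000,1),'zmed',np.median(P[:,2])*1000)
    return P
print('table',np.median(X[300:400,240:260,2]))
box('soap',170,210,252,290,.025,.036)
box('dome',190,240,310,360,.01,.05)
box('bar',135,175,310,360,.02,.035)
box('orange',230,270,262,302,.02,.04)
box('standtop',310,410,185,262,.080,.090)
box('cap',345,385,200,240,.135,.155)
box('board',315,395,285,312,.035,.052)
box('knob',340,370,303,325,.018,.05)
box('rim',325,390,250,297,.016,.024)
box('nestfloor',340,376,260,292,.008,.016)
box('head',460,505,280,330,.055,.075)
box('handle',460,485,318,385,.038,.055)
box('pad',430,520,255,355,.002,.009)
```

```text
table -0.0013074472453835986
soap 516 rect c [555.3 285.3] wh [56.  55.8] ang 2.6 mean [555.2 285.7  28.9] zmed 28.77625975377795
dome 818 rect c [424.8 231.3] wh [67.5 68.8] ang 28.1 mean [425.5 229.4  24.2] zmed 24.81240102327472
bar 894 rect c [418.7 353.5] wh [79.8 51.4] ang 6.5 mean [419.  352.9  26.2] zmed 26.178073210327465
orange 577 rect c [532.3 157.1] wh [55.4 55.8] ang 0.9 mean [533.  156.8  28.4] zmed 28.423196292795392
standtop 3580 rect c [657.3 -73.8] wh [152.1 120.7] ang 88.0 mean [656.4 -73.1  84.1] zmed 83.93642247588751
cap 259 rect c [652.2 -73. ] wh [34.2 33.7] ang 88.1 mean [651.9 -73.1 143.4] zmed 143.6650255076613
board 391 rect c [488.8 -68. ] wh [135.1  24.8] ang 88.0 mean [494.3 -68.   44.4] zmed 44.70100030280109
knob 195 rect c [480.1 -67.7] wh [27.2 61.6] ang 1.1 mean [482.5 -68.7  39.3] zmed 39.67947675428531
rim 318 rect c [556.1 -61.8] wh [118.7  94.9] ang 88.8 mean [554.8 -68.   18.9] zmed 18.634729655665335
nestfloor 846 rect c [554.  -75.2] wh [67.8 76.5] ang 0.9 mean [553.7 -73.6  11.3] zmed 11.14055862393322
head 431 rect c [ 488.1 -330.7] wh [46.  47.6] ang 60.8 mean [ 487.8 -330.3   63.3] zmed 63.24977670770084
handle 532 rect c [ 405.4 -318.9] wh [ 20.3 122.5] ang 81.7 mean [ 404.8 -318.4   44.4] zmed 44.41645485343579
pad 3080 rect c [ 497.3 -331.3] wh [216.2 197. ] ang 0.4 mean [ 498.  -328.6    4.5] zmed 4.161598531068667
```

View pics/crop.png

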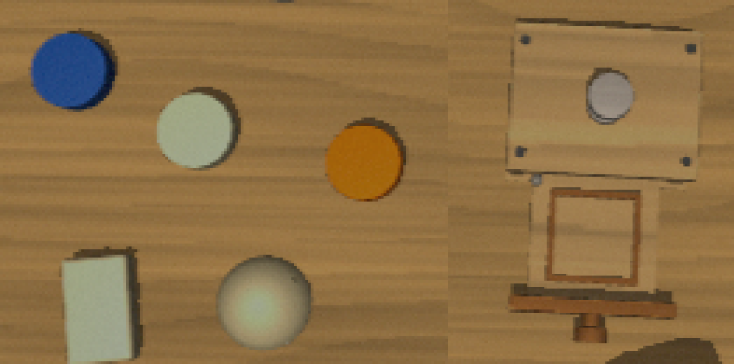

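The crop shows a flat-topped cream drum at crop (196,130), next to the dome at (264,302), so the choice holds. It measures 56 mm across with its top at about 29 mm. The empty nest is at crop (594,237). The stand yaw is about -2°.

Emit:
play_rows --increments '[[[1, 0.42, 0.96, 0, 0, 0, -0.82], [1, 0.42, 0.96, 0, 0, 0, -0.82], [1, 0.42, 0.96, 0, 0, 0, -0.82], [1, 0.42, 0.96, 0, 0, 0, -0.82], [1, 0.42, 0.96, 0, 0, 0, -0.8], [1, 0.42, 0.96, 0, 0, 0, 0], [1, 0.42, 0.96, 0, 0, 0, 0], [1, 0.42, 0.96, 0, 0, 0, 0], [1, 0.42, 0.96, 0, 0, 0, 0], [1, 0.42, 0.96, 0, 0, 0, 0], [1, 0.42, 0.96, 0, 0, 0, 0], [1, 0.42, 0.96, 0, 0, 0, 0]]]'

```text
time: 1.1
ee_pos: [0.3357, -0.2192, 0.2312]
tool_rot: [-0.0, 1.0, -0.018, -0.0]
wrist_force: [-0.2, -0.9, -0.1]
grip_width: 0.0851
gripper_force: 0.0
```

Emit:
play_rows --increments '[[[1, 0.42, 0.96, 0, 0, 0, 0], [1, 0.42, 0.96, 0, 0, 0, 0], [1, 0.42, 0.96, 0, 0, 0, 0], [1, 0.42, 0.96, 0, 0, 0, 0], [1, 0.42, 0.96, 0, 0, 0, 0], [1, 0.42, 0.96, 0, 0, 0, 0], [1, 0.42, 0.96, 0, 0, 0, 0], [1, 0.42, 0.96, 0, 0, 0, 0], [1, 0.42, 0.96, 0, 0, 0, 0], [1, 0.42, 0.96, 0, 0, 0, 0], [1, 0.42, 0.96, 0, 0, 0, 0], [1, 0.42, 0.96, 0, 0, 0, 0]]]'

```text
time: 2.1
ee_pos: [0.4617, 0.0688, 0.2311]
tool_rot: [0.0, 1.0, -0.018, -0.0]
wrist_force: [0.2, -0.1, 1.0]
grip_width: 0.0856
gripper_force: 0.0
```

Emit:
play_rows --increments '[[[1, 0.42, 0.96, 0, 0, 0, 0], [1, 0.42, 0.96, 0, 0, 0, 0], [1, 0.42, 0.96, 0, 0, 0, 0], [1, 0.42, 0.96, 0, 0, 0, 0], [1, 0.42, 0.96, 0, 0, 0, 0], [1, 0.42, 0.96, 0, 0, 0, 0], [1, 0.42, 0.96, 0, 0, 0, 0], [1, 0.42, 0.96, 0, 0, 0, 0], [1, 0.4, 0.96, 0, 0, 0, 0], [1, 0, 0, 0, 0, 0, 0]]]'

```text
time: 2.93
ee_pos: [0.5562, 0.2868, 0.2305]
tool_rot: [-0.0, 1.0, -0.017, -0.0]
wrist_force: [0.8, 0.2, 0.3]
grip_width: 0.0858
gripper_force: 0.0
```

Run:
```python
from h import *
z=np.load('/tmp/top.npz');p,d=z['p'].astype(int),z['d'];X=cloud('top',d)
yaw=np.radians(-2);R=np.array([[np.cos(yaw),-np.sin(yaw)],[np.sin(yaw),np.cos(yaw)]]);o=np.array([.6523,-.0733])
S=(X[...,:2]-o)@R*1000   # stand frame mm
# profile along drawer axis (y~0) and across
for v in range(250,322): 
    u=int(np.argmin(np.abs(S[v,330:390,1]-8)))+330
    print(v,u,np.round(S[v,u],0),round(X[v,u,2]*1000,0),p[v,u],end=' | ')
print()
v=275
for u in range(325,392,1): print(u,np.round(S[v,u,1],0),round(X[v,u,2]*1000,0),p[v,u,0],end=' | ')
b=(X[...,2]>.035)&(X[...,2]<.05);s=np.zeros_like(b);s[285:312,315:395]=1
P=S[b&s];P=P[np.abs(P[:,1])>25];print('board',P[:,0].min(),P[:,0].max(),np.percentile(P[:,0],[5,95]),P[:,1].min(),P[:,1].max())
print(ctrl.get_obs()['ee_pos'],ctrl.get_obs()['tool_rot'],ctrl.get_obs()['qpos'])
```

```text
250 355 [-51.   7.] 84.0 [159 124  80] | 251 354 [-53.   9.] 79.0 [155 128  82] | 252 354 [-55.   9.] 77.0 [79 64 46] | 253 353 [-50.   7.] 13.0 [151 122  75] | 254 352 [-52.   9.] 6.0 [156 121  79] | 255 352 [-54.   9.] 9.0 [158 124  81] | 256 352 [-57.   9.] 14.0 [157 123  77] | 257 352 [-58.   8.] 6.0 [161 125  78] | 258 352 [-61.   9.] 16.0 [113  74  39] | 259 352 [-64.   9.] 16.0 [121  74  37] | 260 352 [-66.   9.] 14.0 [99 67 37] | 261 352 [-68.   9.] 16.0 [158 123  76] | 262 352 [-70.   8.] 15.0 [160 126  78] | 263 352 [-72.   8.] 10.0 [162 127  81] | 264 352 [-74.   8.] 10.0 [162 128  83] | 265 352 [-76.   8.] 11.0 [162 128  80] | 266 352 [-78.   8.] 11.0 [162 129  83] | 267 352 [-80.   8.] 9.0 [160 126  80] | 268 352 [-83.   7.] 9.0 [161 128  82] | 269 352 [-85.   7.] 7.0 [159 126  79] | 270 352 [-87.   7.] 12.0 [157 124  77] | 271 352 [-89.   7.] 13.0 [153 118  74] | 272 352 [-92.   7.] 13.0 [151 118  76] | 273 351 [-94.   9.] 10.0 [137 109  69] | 274 352 [-96.   7.] 12.0 [139 110  71] | 275 351 [-98.   9.] 13.0 [147 115  73] | 276 351 [-100.    9.] 9.0 [151 119  78] | 277 
[... 2834 characters left out ...]
373 -38.0 22.0 114 | 374 -40.0 15.0 130 | 375 -43.0 11.0 140 | 376 -45.0 11.0 137 | 377 -48.0 9.0 139 | 378 -49.0 13.0 141 | 379 -52.0 6.0 139 | 380 -55.0 -4.0 145 | 381 -58.0 -6.0 150 | 382 -59.0 -1.0 150 | 383 -62.0 -1.0 148 | 384 -64.0 -2.0 150 | 385 -65.0 3.0 150 | 386 -68.0 -0.0 150 | 387 -70.0 -2.0 149 | 388 -72.0 1.0 151 | 389 -75.0 -5.0 150 | 390 -77.0 -1.0 152 | 391 -79.0 0.0 150 | board -163.25286608445214 -151.17611696243097 [-162.85510328 -151.82249343] -67.94376922820895 67.18467541715941
[0.55619144 0.28680129 0.23051877] [-3.68981523e-04  9.99852350e-01 -1.71795284e-02 -7.02498374e-05] [4.01404783e-01 4.89465318e-01 1.44398324e+00 7.82287847e-04
 1.20797261e+00 2.00628428e+00]
```

Emit:
play_rows --increments '[[[1, -0.04, -0.06, -1, 0, 0, 0], [1, 0, 0, -1, 0, 0, 0], [1, 0, 0, -1, 0, 0, 0], [1, 0, 0, -1, 0, 0, 0], [1, 0, 0, -1, 0, 0, 0], [1, 0, 0, -1, 0, 0, 0], [1, 0, 0, -1, 0, 0, 0], [1, 0, 0, -1, 0, 0, 0], [1, 0, 0, -0.5, 0, 0, 0], [1, 0, 0, -0.36, 0, 0, 0], [1, 0, 0, 0, 0, 0, 0]]]'

```text
time: 3.85
ee_pos: [0.5538, 0.2816, 0.0084]
tool_rot: [0.0, 1.0, -0.018, -0.001]
wrist_force: [-0.7, -0.5, 0.1]
grip_width: 0.0851
gripper_force: 0.0
```

Emit:
play_rows --increments '[[[0.2, 0, 0, 0, 0, 0, 0], [0.2, 0, 0, 0, 0, 0, 0], [0.2, 0, 0, 0, 0, 0, 0], [0.2, 0, 0, 0, 0, 0, 0], [0.2, 0, 0, 0, 0, 0, 0], [0.2, 0, 0, 0, 0, 0, 0]]]' --newtons 30

```text
time: 4.35
ee_pos: [0.5555, 0.2825, 0.0117]
tool_rot: [-0.001, 1.0, -0.018, 0.001]
wrist_force: [-1.8, -0.3, 6.3]
grip_width: 0.0568
gripper_force: 31.4
```

Emit:
play_rows --increments '[[[0.2, 0, 0, 0.5, 0, 0, 0], [0.2, 0, 0, 1, 0, 0, 0], [0.2, 0, 0, 1, 0, 0, 0], [0.2, 0, 0, 0, 0, 0, 0], [0.2, 0, 0, 0, 0, 0, 0]]]'

```text
time: 4.77
ee_pos: [0.5555, 0.2824, 0.0749]
tool_rot: [-0.001, 1.0, -0.018, 0.002]
wrist_force: [0.4, 0.7, -1.4]
grip_width: 0.0567
gripper_force: 32.5
```

Run:
```python
from h import *
o=ctrl.get_obs();print(o['ee_pos'],o['tool_rot'],o['wrist_force'],o['gripper_force'],o['grip_width'])
p,d=snap('side')
cv2.imwrite('pics/s1.png',cv2.resize(p[270:430,180:380],None,fx=3,fy=3,interpolation=3)[:,:,::-1])
```

```text
[0.55551339 0.28240774 0.07487985] [-7.81915072e-04  9.99832647e-01 -1.81863285e-02  1.82344500e-03] [ 0.37425568  0.67947665 -1.44740638] 32.482890486717224 0.056749800160154934
```

View pics/s1.png

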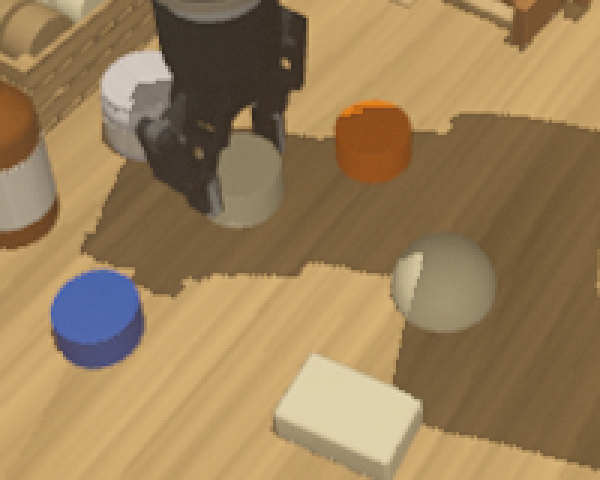

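The picture shows the soap held level at crop (245,180), clear of the orange drum at (373,140) and the tin.

Emit:
play_rows --increments '[[[0.2, 0, -0.5, 0, 0, 0, 0], [0.2, 0, -1, 0, 0, 0, 0], [0.2, 0, -1, 0, 0, 0, 0], [0.2, 0, -1, 0, 0, 0, 0], [0.2, 0, -1, 0, 0, 0, 0], [0.2, 0, -1, 0, 0, 0, 0], [0.2, 0, -1, 0, 0, 0, 0], [0.2, 0, -1, 0, 0, 0, 0], [0.2, 0, -1, 0, 0, 0, 0], [0.2, 0, -1, 0, 0, 0, 0], [0.2, 0, -1, 0, 0, 0, 0], [0.2, 0, -1, 0, 0, 0, 0]]]'

```text
time: 5.82
ee_pos: [0.5534, -0.0073, 0.0715]
tool_rot: [-0.0, 1.0, -0.018, -0.001]
wrist_force: [0.7, 0.3, -1.1]
grip_width: 0.0565
gripper_force: 32.5
```

Emit:
play_rows --increments '[[[0.2, 0, -1, 0, 0, 0, 0], [0.2, -0.05, -1, 0, 0, 0, 0], [0.2, -0.05, -0.6, 0, 0, 0, 0], [0.2, 0, 0, 0, 0, 0, 0], [0.2, 0, 0, 0, 0, 0, 0]]]'

```text
time: 6.23
ee_pos: [0.5511, -0.0713, 0.0716]
tool_rot: [-0.0, 1.0, -0.019, -0.001]
wrist_force: [-0.8, -0.4, -1.2]
grip_width: 0.0566
gripper_force: 32.5
```

Run:
```python
from h import *
o=ctrl.get_obs();print(o['ee_pos'],o['tool_rot'],o['wrist_force'],o['gripper_force'],o['grip_width'])
p,d=snap('side')
cv2.imwrite('pics/s2.png',cv2.resize(p[180:310,250:410],None,fx=3.5,fy=3.5,interpolation=3)[:,:,::-1])
X=cloud('side',d)
# soap pixels: cream, in hand
q=p.astype(int);k=(q[...,2]>.62*q[...,0])&(q[...,0]>90)&(np.linalg.norm(X[...,:2]-[.553,-.07],axis=-1)<.04)&(X[...,2]>.04)&(X[...,2]<.12)
P=X[k]*1000;print(k.sum(),P.min(0),P.max(0),P.mean(0))
```

```text
[ 0.55114526 -0.07130959  0.07160816] [-1.50106439e-04  9.99817469e-01 -1.90891946e-02 -7.80885716e-04] [-0.75848551 -0.39244666 -1.17629351] 32.48259902000427 0.05659352634445257
334 [ 521.8559499  -104.43818949   56.95268805] [576.13472541 -33.69117404 117.40920509] [540.04128481 -62.0771675   81.06366366]
```

View pics/s2.png

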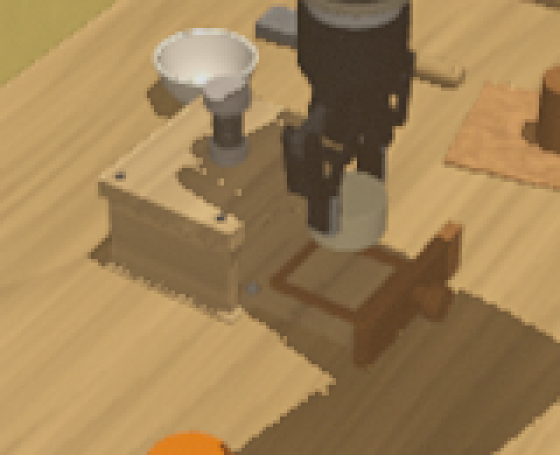

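The soap at crop (350,210) hangs level just above the empty nest at (340,280). I lower it while watching the force.

Emit:
play_rows --increments '[[[0.2, 0.07, 0.04, -0.5, 0, 0, 0], [0.2, 0, 0, -0.8, 0, 0, 0], [0.2, 0, 0, -0.4, 0, 0, 0], [0.2, 0, 0, -0.12, 0, 0, 0], [0.2, 0, 0, 0, 0, 0, 0]]]'

```text
time: 6.7
ee_pos: [0.5531, -0.0689, 0.0256]
tool_rot: [-0.0, 1.0, -0.018, -0.001]
wrist_force: [-0.5, -0.2, 0.2]
grip_width: 0.0569
gripper_force: 32.5
```

Emit:
play_rows --increments '[[[0.2, 0, 0, -0.04, 0, 0, 0], [0.2, 0, 0, 0, 0, 0, 0]]]'

```text
time: 6.87
ee_pos: [0.5542, -0.0694, 0.0262]
tool_rot: [0.0, 1.0, -0.018, 0.0]
wrist_force: [0.5, 0.5, -1.0]
grip_width: 0.0568
gripper_force: 32.5
```

Emit:
play_rows --increments '[[[0.2, 0, 0, -0.06, 0, 0, 0], [0.2, 0, 0, 0, 0, 0, 0]]]'

```text
time: 7.03
ee_pos: [0.554, -0.0696, 0.0246]
tool_rot: [0.0, 1.0, -0.018, 0.0]
wrist_force: [-0.5, 0.1, -0.6]
grip_width: 0.0565
gripper_force: 32.5
```

Emit:
play_rows --increments '[[[0.2, 0, 0, -0.06, 0, 0, 0], [0.2, 0, 0, 0, 0, 0, 0]]]'

```text
time: 7.2
ee_pos: [0.5546, -0.0696, 0.0236]
tool_rot: [0.0, 1.0, -0.018, 0.001]
wrist_force: [1.4, -0.1, 4.8]
grip_width: 0.0565
gripper_force: 33.0
```

Emit:
play_rows --increments '[[[0.7, 0, 0, 0.02, 0, 0, 0], [0.7, 0, 0, 0, 0, 0, 0], [0.7, 0, 0, 0, 0, 0, 0], [0.7, 0, 0, 0, 0, 0, 0], [0.7, 0, 0, 1, 0, 0, 0], [0.7, 0, 0, 1, 0, 0, 0], [0.7, -0.8, 0, 1, 0, 0, 0], [0.7, -1, 0, 1, 0, 0, 0], [-1, -1, 0, 0.6, 0, 0, 0], [-1, -1, 0.5, 0, 0, 0, 0], [-1, -1, 0.5, 0, 0, 0, 0], [-1, -1, 0, 0, 0, 0, 0]]]'

```text
time: 8.2
ee_pos: [0.4074, -0.0434, 0.1384]
tool_rot: [-0.0, 1.0, -0.018, 0.0]
wrist_force: [0.6, -0.1, 1.1]
grip_width: 0.0243
gripper_force: 0.0
```

Run:
```python
from h import *
p,d=snap('top');X=cloud('top',d)
o=ctrl.get_obs();print(o['ee_pos'],o['grip_width'],o['qpos'])
k=(X[...,2]>.036)&(X[...,2]<.046)&(np.linalg.norm(X[...,:2]-[.553,-.07],axis=-1)<.04)
P=(X[k]*1000).astype(np.float32);A=np.c_[P[:,:2],np.ones(len(P))]
print(k.sum(),cv2.minEnclosingCircle(P[:,:2]),P.mean(0),np.linalg.lstsq(A,P[:,2],rcond=None)[0])
cv2.imwrite('pics/t3.png',cv2.resize(p[180:420,230:490],None,fx=2.4,fy=2.4,interpolation=3)[:,:,::-1])
```

```text
[ 0.4031375  -0.04330667  0.13770787] 0.016853078840989025 [-2.21864536e-01  2.34716948e-01  2.09236091e+00 -1.82179723e-04
  8.18545934e-01  1.38430558e+00]Traceback (most recent call last):
  File "<stdin>", line 6, in <module>
cv2.error: OpenCV(4.12.0) /io/opencv/modules/imgproc/src/shapedescr.cpp:201: error: (-215:Assertion failed) count >= 0 && (depth == CV_32F || depth == CV_32S) in function 'minEnclosingCircle'
```

Run:
```python
from h import *
for n in('top','side'):
    p,d=snap(n);X=cloud(n,d)
    q=p.astype(int);k=(X[...,2]>.037)&(X[...,2]<.047)&(np.linalg.norm(X[...,:2]-[.553,-.07],axis=-1)<.036)&(d>0)
    P=(X[k]*1000);print(n,k.sum())
    if len(P)>30: print(P.mean(0),P.min(0),P.max(0),cv2.minAreaRect(P[:,:2].astype(np.float32)))
p=np.load('/tmp/side.npz')['p']
cv2.imwrite('pics/s3.png',cv2.resize(p[180:310,250:410],None,fx=3.5,fy=3.5,interpolation=3)[:,:,::-1])
```

```text
top 514
[553.39227729 -71.20873555  41.11223844] [525.36905281 -99.63985416  37.10585671] [582.83455991 -42.32034552  46.85674675] ((553.9370727539062, -70.9605712890625), (55.841434478759766, 56.29719543457031), 65.88195037841797)
side 219
[554.1217583  -66.7958576   38.75151368] [525.72208448 -96.2805044   37.09234364] [581.80883718 -39.5585586   42.25356223] ((553.9595947265625, -67.52009582519531), (55.64065933227539, 55.299556732177734), 14.748668670654297)
```

View pics/s3.png

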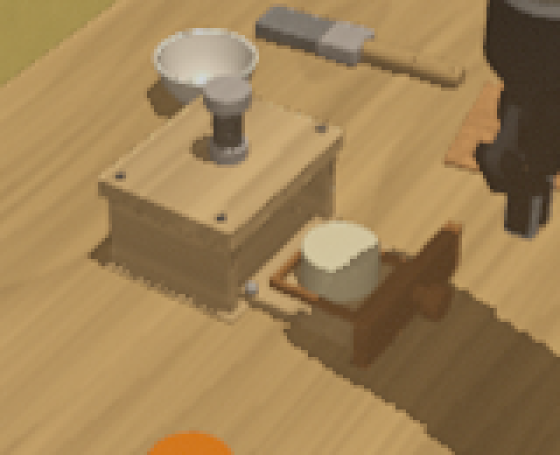

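The soap at crop (340,255) sits flat inside the nest rim, with its top at about 41 mm and its centre within 2 mm. Next I push the drawer.

Emit:
play_rows --increments '[[[-1, 0, -0.5, -1, 0, 0, 0], [-1, 0, -0.45, -1, 0, 0, 0], [-1, 0, 0, -1, 0, 0, 0], [-1, 0, 0, -1, 0, 0, 0], [-1, 0, 0, -0.63, 0, 0, 0], [-1, 0.8, 0, 0, 0, 0, 0], [-1, 0.4, 0, 0, 0, 0, 0], [-1, 0, 0, 0, 0, 0, 0], [-1, 0, 0, 0, 0, 0, 0]]]'

```text
time: 9.1
ee_pos: [0.4395, -0.0684, 0.0227]
tool_rot: [0.0, 1.0, -0.018, 0.001]
wrist_force: [-0.1, -0.2, -0.3]
grip_width: -0.0001
gripper_force: 0.0
```

Emit:
play_rows --increments '[[[-1, 0.2, 0, 0, 0, 0, 0], [-1, 0.3, 0, 0, 0, 0, 0], [-1, 0.3, -0.01, 0, 0, 0, 0], [-1, 0.3, -0.01, 0, 0, 0, 0], [-1, 0.3, -0.01, 0, 0, 0, 0], [-1, 0.3, -0.01, 0, 0, 0, 0], [-1, 0.3, -0.01, 0, 0, 0, 0], [-1, 0.3, -0.01, 0, 0, 0, 0], [-1, 0.3, -0.01, 0, 0, 0, 0], [-1, 0.3, -0.01, 0, 0, 0, 0], [-1, 0.3, -0.01, 0, 0, 0, 0], [-1, 0.2, -0.01, 0, 0, 0, 0]]]'

```text
time: 10.1
ee_pos: [0.5248, -0.0708, 0.0225]
tool_rot: [0.0, 1.0, -0.018, 0.0]
wrist_force: [-1.3, 0.3, 0.6]
grip_width: -0.0002
gripper_force: 0.5
```

Emit:
play_rows --increments '[[[-1, 0.2, -0.01, 0, 0, 0, 0], [-1, 0.2, -0.01, 0, 0, 0, 0], [-1, 0.2, -0.01, 0, 0, 0, 0]]]'

```text
time: 10.35
ee_pos: [0.5391, -0.0714, 0.0224]
tool_rot: [-0.0, 1.0, -0.018, -0.0]
wrist_force: [-0.5, 1.0, 0.5]
grip_width: -0.0
gripper_force: 0.5
```

Emit:
play_rows --increments '[[[-1, 0.2, -0.01, 0, 0, 0, 0], [-1, 0.2, -0.01, 0, 0, 0, 0], [-1, 0, 0, 0, 0, 0, 0]]]'

```text
time: 10.6
ee_pos: [0.5497, -0.0721, 0.0226]
tool_rot: [0.0, 1.0, -0.018, 0.0]
wrist_force: [0.7, -0.2, 0.3]
grip_width: -0.0002
gripper_force: 0.0
```

Emit:
play_rows --increments '[[[-1, 0.12, 0, 0, 0, 0, 0], [-1, 0, 0, 0, 0, 0, 0]]]'

```text
time: 10.77
ee_pos: [0.5523, -0.0721, 0.0226]
tool_rot: [0.0, 1.0, -0.018, 0.0]
wrist_force: [-0.3, -0.4, -0.2]
grip_width: -0.0001
gripper_force: 0.0
```

Emit:
play_rows --increments '[[[-1, 0.1, 0, 0, 0, 0, 0], [-1, 0, 0, 0, 0, 0, 0]]]'

```text
time: 10.93
ee_pos: [0.5546, -0.0721, 0.0226]
tool_rot: [0.0, 1.0, -0.018, 0.0]
wrist_force: [0.8, -0.1, -0.6]
grip_width: 0.0001
gripper_force: 0.0
```

Emit:
play_rows --increments '[[[-1, 0.06, 0, 0, 0, 0, 0], [-1, 0, 0, 0, 0, 0, 0]]]'

```text
time: 11.1
ee_pos: [0.5551, -0.072, 0.0224]
tool_rot: [-0.0, 1.0, -0.018, -0.001]
wrist_force: [-4.2, 0.3, 2.3]
grip_width: 0.0004
gripper_force: 2.0
```

Emit:
play_rows --increments '[[[-1, 0.06, 0, 0, 0, 0, 0], [-1, 0.04, 0, 0, 0, 0, 0], [-1, 0, 0, 0, 0, 0, 0]]]'

```text
time: 11.35
ee_pos: [0.5552, -0.0719, 0.0223]
tool_rot: [-0.0, 1.0, -0.018, -0.004]
wrist_force: [-18.3, -3.0, 12.8]
grip_width: -0.0004
gripper_force: 8.8
```

Emit:
play_rows --increments '[[[-1, -0.3, 0, 0, 0, 0, 0], [-1, -0.7, 0, 0, 0, 0, 0], [-1, -1, 0, 1, 0, 0, 0], [0.2, -0.66, -0.5, 1, 0, 0, -0.5], [0.2, -0.4, -1, 1, 0, 0, -0.53], [0.2, -0.4, -1, 0.5, 0, 0, 0], [0.2, -0.4, -1, 0, 0, 0, 0], [0.2, -0.4, -1, 0, 0, 0, 0], [0.2, -0.4, -1, 0, 0, 0, 0], [0.2, 0, -1, 0, 0, 0, 0], [0.2, 0, -1, 0, 0, 0, 0], [0.2, 0, -1, 0, 0, 0, 0]]]' --newtons 80

```text
time: 12.35
ee_pos: [0.4417, -0.2859, 0.1102]
tool_rot: [0.0, 0.997, -0.072, 0.001]
wrist_force: [-0.3, 0.2, 0.3]
grip_width: 0.0507
gripper_force: 0.0
```

Emit:
play_rows --increments '[[[0.2, 0, -1, 0, 0, 0, 0], [0.2, 0, -0.55, 0, 0, 0, 0], [0.2, 0, 0, 0, 0, 0, 0], [0.2, 0, 0, 0, 0, 0, 0]]]'

```text
time: 12.68
ee_pos: [0.4416, -0.3231, 0.1098]
tool_rot: [-0.0, 0.997, -0.073, -0.0]
wrist_force: [0.4, 0.4, -0.5]
grip_width: 0.0511
gripper_force: 0.0
```

Run:
```python
from h import *
o=ctrl.get_obs();print(o['ee_pos'],o['tool_rot'],o['grip_width'],o['qpos'])
p,d=snap('top');X=cloud('top',d)
# drawer board position (stand frame) to confirm home
yaw=np.radians(-2);R=np.array([[np.cos(yaw),-np.sin(yaw)],[np.sin(yaw),np.cos(yaw)]]);S=(X[...,:2]-[.6523,-.0733])@R*1000
k=(X[...,2]>.036)&(X[...,2]<.05)&(S[...,0]>-100)&(S[...,0]<-50)&(abs(S[...,1])>20)&(abs(S[...,1])<66)
print('board x',np.percentile(S[k][:,0],[3,97]),'expect -64..-55')
z=np.load('/tmp/top.npz')
k=(X[...,2]>.055)&(X[...,2]<.075)&(np.linalg.norm(X[...,:2]-[.488,-.331],axis=-1)<.04);print('head',k.sum(),X[k].mean(0))
```

```text
[ 0.4416205  -0.32305235  0.10980345] [-1.72231396e-04  9.97363624e-01 -7.25656272e-02 -4.19391974e-05] 0.05110191366269746 [-7.16761073e-01  5.02208763e-01  1.76199291e+00  2.92584765e-04
  8.77664923e-01  9.99107207e-01]
board x [-63.65694064 -52.42048086] expect -64..-55
head 394 [ 0.48911041 -0.32870961  0.06358629]
```

The board's outer face reads -63.7 mm, so the drawer is home. Now I lower onto the mallet handle.

Emit:
play_rows --increments '[[[0.2, -0.12, 0, -0.8, 0, 0, 0], [0.2, 0, 0, -1, 0, 0, 0], [0.2, 0, 0, -1, 0, 0, 0], [0.2, 0, 0, -0.6, 0, 0, 0], [0.2, 0, 0, -0.43, 0, 0, 0], [0.2, 0, 0, 0, 0, 0, 0], [-1, 0, 0, 0, 0, 0, 0], [-1, 0, 0, 0, 0, 0, 0], [-1, 0, 0, 0, 0, 0, 0], [-1, 0, 0, 0, 0, 0, 0], [-1, 0, 0, 0, 0, 0, 0], [-1, 0, 0, 0, 0, 0, 0]]]' --newtons 100

```text
time: 13.73
ee_pos: [0.4394, -0.3235, 0.0156]
tool_rot: [0.0, 0.997, -0.072, 0.001]
wrist_force: [-0.7, 2.5, 4.7]
grip_width: 0.0165
gripper_force: 97.3
```

Emit:
play_rows --increments '[[[-1, 0, 0, 0, 0, 0, 0], [-1, 0, 0, 0, 0, 0, 0]]]'

```text
time: 13.9
ee_pos: [0.4394, -0.3235, 0.0156]
tool_rot: [0.0, 0.997, -0.072, 0.001]
wrist_force: [0.4, 2.0, 4.5]
grip_width: 0.0166
gripper_force: 97.3
```

Emit:
play_rows --increments '[[[-1, 0, 0, 0.4, 0, 0, 0], [-1, 0, 0, 1, 0, 0, 0], [-1, 0, 0, 1, 0, 0, 0], [-1, 0, 0, 1, 0, 0, 0], [-1, 0, 0, 1, 0, 0, 0], [-1, 0, 0, 1, 0, 0, 0], [-1, 0, 0, 1, 0, 0, 0], [-1, 0, 0, 0.8, 0, 0, 0], [-1, 0, 0, 0, 0, 0, 0], [-1, 0, 0, 0, 0, 0, 0]]]'

```text
time: 14.73
ee_pos: [0.4388, -0.3233, 0.1954]
tool_rot: [0.001, 0.997, -0.072, 0.001]
wrist_force: [-0.2, 0.7, -2.6]
grip_width: 0.0166
gripper_force: 97.6
```

```bash
cat > m.py <<'E'
from h import *
def head(xy,lo,hi):
    p,d=snap('top');X=cloud('top',d);o=ctrl.get_obs();print(o['ee_pos'],o['tool_rot'],o['wrist_force'])
    k=(X[...,2]>lo)&(X[...,2]<hi)&(np.linalg.norm(X[...,:2]-xy,axis=-1)<.027)
    P=X[k]*1000;A=np.c_[P[:,:2]-P[:,:2].mean(0),np.ones(len(P))]
    print(k.sum(),cv2.minAreaRect(P[:,:2].astype(np.float32)),np.median(P,0),'tilt',np.linalg.lstsq(A,P[:,2],rcond=None)[0])
E
python3 - <<'E'
from m import *
head([.489,-.331],.22,.27)
E
```

```text
[ 0.43839793 -0.32298433  0.19411807] [-2.18757667e-05  9.97396491e-01 -7.21126277e-02 -9.03152675e-05] [-0.36386675  0.80925109 -2.47768229]
405 ((492.0111999511719, -323.38848876953125), (29.182199478149414, 48.27843475341797), 54.739524841308594) [ 492.46097336 -320.74965582  242.9131878 ] tilt [ 1.81417555e-02 -2.28084738e-01  2.40871314e+02]
```

Run:
```python
from h import *
q=np.load('/tmp/top.npz')['p'];p,d=snap('side')
a=cv2.resize(q[220:380,420:560],None,fx=2.8,fy=2.8,interpolation=3);b=cv2.resize(p[110:270,340:480],None,fx=2.8,fy=2.8,interpolation=3)
cv2.imwrite('pics/m1.png',np.hstack([a,b])[:,:,::-1])
```

```text
(no output)
```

View pics/m1.png

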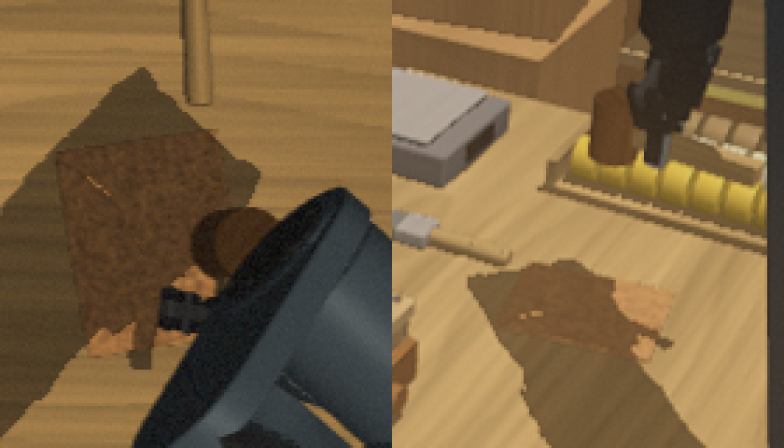

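The mallet is upright in both views: head at top crop (240,240) and side crop (613,127). Next I carry it over the cap.

Emit:
play_rows --increments '[[[-1, 0.3, 0.5, 0, 0, 0, 0], [-1, 0.6, 0.95, 0, 0, 0, 0], [-1, 0.6, 0.95, 0, 0, 0, 0], [-1, 0.6, 0.95, 0, 0, 0, 0], [-1, 0.6, 0.95, 0, 0, 0, 0], [-1, 0.6, 0.95, 0, 0, 0, 0], [-1, 0.6, 0.95, 0, 0, 0, 0], [-1, 0.6, 0.95, 0, 0, 0, 0], [-1, 0.6, 0.95, 0, 0, 0, 0], [-1, 0.6, 0.95, 0, 0, 0, 0], [-1, 0.6, 0.95, 0, 0, 0, 0], [-1, 0.3, 0.28, 0, 0, 0, 0]]]'

```text
time: 15.83
ee_pos: [0.6043, -0.0632, 0.1926]
tool_rot: [-0.0, 0.997, -0.071, -0.001]
wrist_force: [1.1, 0.4, -1.8]
grip_width: 0.0164
gripper_force: 97.8
```

Emit:
play_rows --increments '[[[-1, 0, 0, 0, 0, 0, 0], [-1, 0, 0, 0, 0, 0, 0], [-1, 0, 0, 0, 0, 0, 0]]]'

```text
time: 16.08
ee_pos: [0.603, -0.0672, 0.1936]
tool_rot: [0.0, 0.997, -0.072, -0.001]
wrist_force: [-0.7, -0.3, -2.8]
grip_width: 0.0164
gripper_force: 97.8
```

Run:
```python
from m import *
head([.6522,-.0733],.22,.27)
q=np.load('/tmp/top.npz')['p'];p,d=snap('side')
a=cv2.resize(q[140:300,290:430],None,fx=2.8,fy=2.8,interpolation=3);b=cv2.resize(p[130:290,260:400],None,fx=2.8,fy=2.8,interpolation=3)
cv2.imwrite('pics/m2.png',np.hstack([a,b])[:,:,::-1])
```

```text
[ 0.60302541 -0.0673223   0.19382671] [ 6.41336348e-05  9.97357350e-01 -7.26498699e-02 -5.56158861e-04] [ 0.15175114  0.23471415 -2.0694169 ]
0 ((0.0, 0.0), (0.0, 0.0), 0.0) [nan nan nan] tilt [0. 0. 0.]m.py:5: RuntimeWarning: Mean of empty slice.
  P=X[k]*1000;A=np.c_[P[:,:2]-P[:,:2].mean(0),np.ones(len(P))]
  ret = um.true_divide(
  return _methods._mean(a, axis=axis, dtype=dtype,
```

View pics/m2.png

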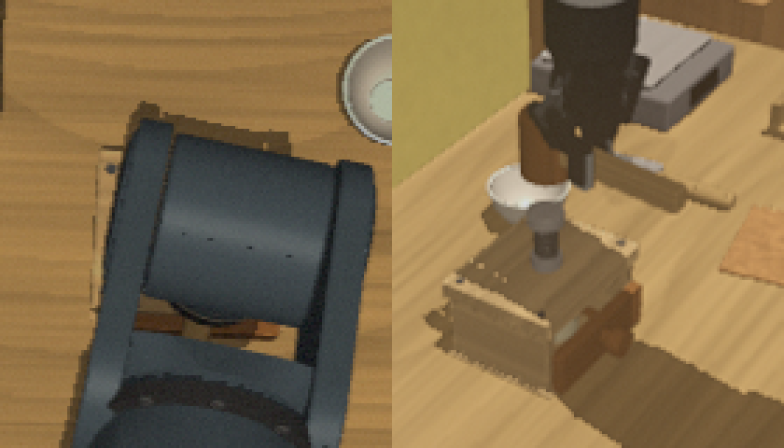

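The side view shows the head at (543,145) right above the cap at (547,215), with the drawer shut. Strike.

Emit:
play_rows --increments '[[[-1, 0, 0, -0.6, 0, 0, 0], [-1, 0, 0, -0.8, 0, 0, 0], [-1, 0, 0, -0.8, 0, 0, 0], [-1, 0, 0, 0, 0, 0, 0]]]' --newtons 120

```text
time: 16.52
ee_pos: [0.6033, -0.0672, 0.1376]
tool_rot: [0.0, 0.997, -0.073, -0.0]
wrist_force: [-2.2, -0.4, 1.8]
grip_width: 0.0163
gripper_force: 122.7
```

Emit:
play_rows --increments '[[[-1, 0, 0, -0.08, 0, 0, 0], [-1, 0, 0, 0, 0, 0, 0]]]'

```text
time: 16.68
ee_pos: [0.6033, -0.0671, 0.1374]
tool_rot: [0.0, 0.997, -0.073, -0.0]
wrist_force: [-4.1, -1.9, 2.3]
grip_width: 0.0162
gripper_force: 122.7
```

Emit:
play_rows --increments '[[[-1, 0, 0, -0.1, 0, 0, 0], [-1, 0, 0, 0, 0, 0, 0]]]'

```text
time: 16.85
ee_pos: [0.6035, -0.067, 0.1367]
tool_rot: [0.0, 0.997, -0.072, 0.0]
wrist_force: [-10.9, -0.6, 14.9]
grip_width: 0.0161
gripper_force: 124.6
```

Run:
```python
from m import *
o=ctrl.get_obs();print(o['ee_pos'],o['tool_rot'],o['wrist_force'],o['torque'])
p,d=snap('side')
cv2.imwrite('pics/m3.png',cv2.resize(p[130:270,270:410],None,fx=4,fy=4,interpolation=3)[:,:,::-1])
X=cloud('side',d)
k=(np.linalg.norm(X[...,:2]-[.652,-.073],axis=-1)<.03)&(X[...,2]>.09)
m=camera_model('side');v,u=np.nonzero(k)
for r in range(v.min(),v.max()+1,1):
    s=v==r
    if s.sum()>2: print(r,s.sum(),np.round(np.median(X[r,u[s]],0)*1000),p[r,u[s]].mean(0).round())
```

```text
[ 0.60352919 -0.06698782  0.1366567 ] [ 3.48871689e-04  9.97379523e-01 -7.23458941e-02  1.93302392e-04] [-10.85228561  -0.57091116  14.88577167] [-0.26558192  1.53254471 -0.09262352]
185 4 [665. -91. 186.] [110.  84.  56.]
186 6 [666. -83. 187.] [95. 69. 43.]
187 7 [665. -75. 188.] [98. 71. 42.]
188 7 [665. -70. 188.] [92. 67. 41.]
189 3 [667. -64. 188.] [89. 64. 38.]
193 4 [659. -51. 186.] [101.  77.  52.]
194 4 [660. -52. 182.] [104.  79.  53.]
195 5 [660. -54. 178.] [101.  77.  50.]
196 6 [657. -52. 178.] [98. 73. 46.]
197 6 [657. -51. 175.] [97. 70. 42.]
198 7 [655. -50. 174.] [98. 71. 43.]
199 8 [653. -50. 172.] [98. 71. 44.]
200 8 [653. -52. 168.] [99. 72. 42.]
201 9 [652. -50. 166.] [100.  72.  43.]
202 9 [650. -52. 163.] [99. 72. 44.]
203 10 [650. -50. 161.] [101.  73.  44.]
204 12 [649. -51. 158.] [100.  71.  42.]
205 14 [643. -53. 155.] [100.  71.  42.]
206 16 [642. -54. 153.] [103.  74.  44.]
207 16 [645. -53. 149.] [103.  74.  44.]
208 16 [643. -53. 145.] [102.  72.  43.]
209 16 [644. -53. 142.] [101.  71.  42.]
210 17 [643. -54. 138.] [101.  71.  42.]
211 16 [642. -54. 136.] [101.  71.  41.]
212 14 [640. -54. 134.] [102.  72.  43.]
213 15 [641. -56. 130.] [103.  76.  49.]
214 14 [642. -55. 128.] [107.  88.  70.]
215 14 [645. -57. 121.] [111.  99.  85.]
216 13 [643. -57. 118.] [113. 100.  86.]
217 11 [644. -58. 115.] [110.  97.  81.]
218 9 [644. -59. 112.] [91. 79. 66.]
219 9 [646. -64. 104.] [75. 64. 51.]
220 11 [646. -66. 101.] [84. 72. 59.]
221 11 [650. -66.  97.] [88. 76. 64.]
222 11 [649. -64.  95.] [101.  89.  76.]
223 10 [646. -63.  93.] [111.  98.  86.]
224 8 [648. -60.  92.] [112. 100.  87.]
```

View pics/m3.png

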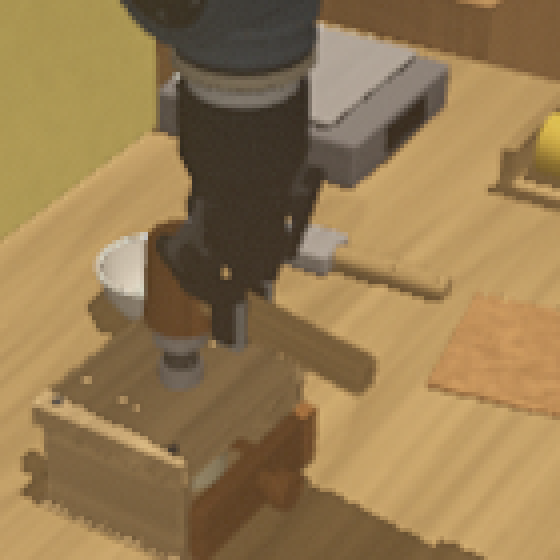

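The cap is driven down about 16 mm onto the soap: face at 128 mm, cap underside at 113 mm, and about 17 N. I make one more brisk blow for certainty, then lift off.

Emit:
play_rows --increments '[[[-1, 0, 0, 0.7, 0, 0, 0], [-1, 0, 0, 1, 0, 0, 0], [-1, 0, 0, 0, 0, 0, 0], [-1, 0, 0, -0.75, 0, 0, 0], [-1, 0, 0, -0.9, 0, 0, 0], [-1, 0, 0, 0, 0, 0, 0], [-1, 0, 0, 0, 0, 0, 0], [-1, 0, 0, 0.7, 0, 0, 0], [-1, 0, 0, 1, 0, 0, 0], [-1, 0, 0, 0.7, 0, 0, 0], [-1, 0, 0, 0, 0, 0, 0], [-1, 0, 0, 0, 0, 0, 0]]]'

```text
time: 17.9
ee_pos: [0.604, -0.0664, 0.1963]
tool_rot: [0.0, 0.997, -0.072, 0.001]
wrist_force: [-0.1, -0.4, -3.4]
grip_width: 0.0163
gripper_force: 126.9
```

Run:
```python
from m import *
o=ctrl.get_obs();print(o['ee_pos'],o['tool_rot'],o['wrist_force'],o['torque'])
p,d=snap('side');X=cloud('side',d)
k=(np.linalg.norm(X[...,:2]-[.652,-.073],axis=-1)<.04)&(X[...,2]>.165)&(p[...,0].astype(int)>p[...,2]+35)
P=X[k];print('head bottom',P[:,2].min(),k.sum())
k=(np.linalg.norm(X[...,:2]-[.652,-.073],axis=-1)<.022)&(X[...,2]>.11)&(X[...,2]<.16);print('cap top',X[k][:,2].max(),np.percentile(X[k][:,2],90))
# handle: brown points along -x of mallet below/behind gripper; slope
D=np.array([-.9898,.1426]);r=X[...,:2]-np.array([.652,-.073]);s=r@D;t=r@np.array([.1426,.9898])
k=(s>.075)&(s<.14)&(abs(t)<.014)&(X[...,2]>.17)&(X[...,2]<.24)
P=np.c_[s[k],t[k],X[k][:,2]]
for lo in np.arange(.075,.14,.01):
    q=P[(P[:,0]>=lo)&(P[:,0]<lo+.01)]
    if len(q)>3: print(round(lo,3),len(q),q[:,2].min().round(4),q[:,2].max().round(4),q[:,1].max().round(4))
```

```text
[ 0.60395262 -0.06642071  0.19627322] [ 7.02399235e-05  9.97391141e-01 -7.21828133e-02  7.40558404e-04] [-0.11098167 -0.41938674 -3.39001255] [0.03035303 0.09252201 0.02999413]
head bottom 0.1877464728734928 263
cap top 0.14379162840447776 0.1421734396814302
0.075 46 0.1979 0.2215 0.0103
0.085 42 0.1969 0.2211 0.0114
0.095 45 0.1937 0.2189 0.0113
0.105 47 0.1923 0.2182 0.0117
0.115 42 0.1925 0.2153 0.0106
0.125 47 0.1896 0.2144 0.0121
0.135 24 0.1896 0.213 0.0121
```

The plunger is back up (cap top about 144 mm), but the mallet slipped about 0.14 rad head-up in the grip. I level it with a tool tilt on the way back.

Emit:
play_rows --increments '[[[-1, -0.3, -0.5, 0, 0, 0, 0], [-1, -0.6, -0.95, 0, 0, 0, 0], [-1, -0.6, -0.95, 0, 0.05, 0.33, 0], [-1, -0.6, -0.95, 0, 0.05, 0.33, 0], [-1, -0.6, -0.95, 0, 0.05, 0.33, 0], [-1, -0.6, -0.95, 0, 0.04, 0.33, 0], [-1, -0.6, -0.95, 0, 0, 0, 0], [-1, -0.6, -0.95, 0, 0, 0, 0], [-1, -0.6, -0.95, 0, 0, 0, 0], [-1, -0.6, -0.95, 0, 0, 0, 0], [-1, -0.6, -0.95, 0, 0, 0, 0], [-1, -0.38, -0.28, 0, 0, 0, 0]]]'

```text
time: 18.95
ee_pos: [0.4344, -0.3258, 0.1947]
tool_rot: [-0.005, 0.995, -0.073, -0.07]
wrist_force: [0.3, -0.7, -2.3]
grip_width: 0.0164
gripper_force: 126.7
```

Emit:
play_rows --increments '[[[-1, 0, 0, -1, 0, 0, 0], [-1, 0, 0, -1, 0, 0, 0], [-1, 0, 0, -1, 0, 0, 0], [-1, 0, 0, -1, 0, 0, 0], [-1, 0, 0, -0.8, 0, 0, 0], [-1, 0, 0, 0, 0, 0, 0], [-1, 0, 0, 0, 0, 0, 0]]]'

```text
time: 19.53
ee_pos: [0.4359, -0.3227, 0.0751]
tool_rot: [-0.006, 0.995, -0.072, -0.071]
wrist_force: [-0.0, 0.5, -2.0]
grip_width: 0.016
gripper_force: 126.8
```

Run:
```python
from m import *
o=ctrl.get_obs();print(o['ee_pos'],o['tool_rot'],o['wrist_force'],o['torque'])
p,d=snap('side');X=cloud('side',d);h=np.array([.488,-.3305]);T=o['ee_pos'][2]
D=np.array([-.9898,.1426]);r=X[...,:2]-h;s=r@D;t=r@np.array([.1426,.9898])
k=(s>.07)&(s<.15)&(abs(t)<.016)&(X[...,2]>T-.02)&(X[...,2]<T+.06)
P=np.c_[s[k],t[k],X[k][:,2]]
for lo in np.arange(.075,.15,.01):
    q=P[(P[:,0]>=lo)&(P[:,0]<lo+.01)]
    if len(q)>3: print(round(lo,3),len(q),q[:,2].min().round(4),q[:,2].max().round(4),q[:,1].max().round(4))
k=(np.linalg.norm(r,axis=-1)<.03)&(X[...,2]>T-.04)&(X[...,2]<T+.08)&(p[...,0].astype(int)>p[...,2]+30);print(k.sum(),X[k].min(0),X[k].max(0))
```

```text
[ 0.43593075 -0.32270145  0.07513522] [-0.00582916  0.99488263 -0.0718914  -0.07075447] [-0.01752303  0.51132967 -1.96574312] [-0.0961482  -0.03484998  0.01664223]
0.075 35 0.0826 0.104 0.0131
0.085 34 0.0814 0.1045 0.0116
0.095 36 0.0815 0.1058 0.0152
0.105 37 0.0831 0.1041 0.015
0.115 36 0.0811 0.1041 0.0136
0.125 37 0.0792 0.1059 0.0145
0.135 33 0.0805 0.1028 0.0151
0.145 6 0.0826 0.0918 0.012
291 [ 0.46048378 -0.3479923   0.06235534] [ 0.50977444 -0.30161788  0.12467915]
```

The handle is level now (top edge constant at 0.104 m) and the face is at about 63 mm. I lower it to the pad.

Emit:
play_rows --increments '[[[-1, 0, 0, -0.8, 0, 0, 0], [-1, 0, 0, -0.8, 0, 0, 0], [-1, 0, 0, -0.4, 0, 0, 0], [-1, 0, 0, -0.2, 0, 0, 0], [-1, 0, 0, 0, 0, 0, 0], [-1, 0, 0, 0, 0, 0, 0]]]'

```text
time: 20.08
ee_pos: [0.4372, -0.3236, 0.022]
tool_rot: [-0.005, 0.995, -0.072, -0.069]
wrist_force: [0.1, -0.3, -2.3]
grip_width: 0.0162
gripper_force: 126.8
```

Emit:
play_rows --increments '[[[-1, 0, 0, -0.08, 0, 0, 0], [-1, 0, 0, 0, 0, 0, 0]]]'

```text
time: 20.25
ee_pos: [0.4371, -0.3235, 0.0197]
tool_rot: [-0.005, 0.995, -0.072, -0.069]
wrist_force: [0.1, 0.3, -2.8]
grip_width: 0.0164
gripper_force: 126.8
```

Emit:
play_rows --increments '[[[-1, 0, 0, -0.06, 0, 0, 0], [-1, 0, 0, 0, 0, 0, 0]]]'

```text
time: 20.42
ee_pos: [0.4368, -0.3233, 0.0177]
tool_rot: [-0.005, 0.995, -0.072, -0.069]
wrist_force: [-0.2, 0.1, -1.8]
grip_width: 0.0162
gripper_force: 126.8
```

Emit:
play_rows --increments '[[[-1, 0, 0, -0.06, 0, 0, 0], [-1, 0, 0, 0, 0, 0, 0]]]'

```text
time: 20.58
ee_pos: [0.4367, -0.3232, 0.0159]
tool_rot: [-0.005, 0.995, -0.072, -0.07]
wrist_force: [0.1, 0.9, -1.8]
grip_width: 0.0164
gripper_force: 126.8
```

Emit:
play_rows --increments '[[[-1, 0, 0, -0.06, 0, 0, 0], [-1, 0, 0, 0, 0, 0, 0]]]'

```text
time: 20.75
ee_pos: [0.4367, -0.3232, 0.0143]
tool_rot: [-0.005, 0.995, -0.072, -0.07]
wrist_force: [0.0, 0.6, -3.1]
grip_width: 0.0162
gripper_force: 126.8
```

Emit:
play_rows --increments '[[[-1, 0, 0, -0.04, 0, 0, 0], [-1, 0, 0, 0, 0, 0, 0]]]'

```text
time: 20.92
ee_pos: [0.4367, -0.3233, 0.0142]
tool_rot: [-0.005, 0.995, -0.072, -0.07]
wrist_force: [-2.9, 1.6, 6.9]
grip_width: 0.0161
gripper_force: 128.4
```

Emit:
play_rows --increments '[[[0.0, 0, 0, 0, 0, 0, 0], [0.1, 0, 0, 0, 0, 0, 0], [0.1, 0, 0, 0, 0, 0, 0], [0.1, 0, 0, 0, 0, 0, 0], [0.1, 0, 0, 0.3, 0, 0, 0], [0.1, -0.1, 0, 0.6, 0, 0, 0], [0.1, -0.1, 0, 1, 0, 0, 0], [0.1, -0.2, 0, 1, 0, 0, 0], [0.1, -0.5, 0, 1, 0, 0, 0], [0.1, -0.8, -0.3, 1, 0, 0, 0], [0.1, -0.8, -0.3, 0.5, 0, 0, 0], [0.1, 0, -0.8, 0, 0, 0, 0]]]'

```text
time: 21.92
ee_pos: [0.3727, -0.358, 0.1519]
tool_rot: [-0.004, 0.995, -0.072, -0.069]
wrist_force: [0.6, -0.4, 0.3]
grip_width: 0.0474
gripper_force: 0.0
```

Run:
```python
from m import *
head([.489,-.331],.05,.08)
p=np.load('/tmp/top.npz')['p'];s,d=snap('side');X=cloud('side',d)
k=(np.linalg.norm(X[...,:2]-[.652,-.073],axis=-1)<.022)&(X[...,2]>.11)&(X[...,2]<.16);print('cap top',np.percentile(X[k][:,2],95))
cv2.imwrite('pics/end.png',np.hstack([cv2.resize(p[180:400,300:540],(400,367)),cv2.resize(s[160:360,260:500],(400,333))[:333]]if 0 else [cv2.resize(p[180:400,300:540],(400,367)),cv2.resize(s[160:380,260:500],(400,367))])[:,:,::-1])
```

```text
[ 0.37376008 -0.36177255  0.15105936] [-0.00315667  0.99503132 -0.0725517  -0.0681099 ] [-1.72849809 -1.38095246  0.39860002]
441 ((485.83978271484375, -331.4302062988281), (45.50768280029297, 47.192752838134766), 1.0364447832107544) [ 486.09471363 -330.09051453   63.41577741] tilt [ 8.17640327e-03 -5.25017390e-02  6.31780263e+01]
cap top 0.14283814210885012
```

View pics/end.png

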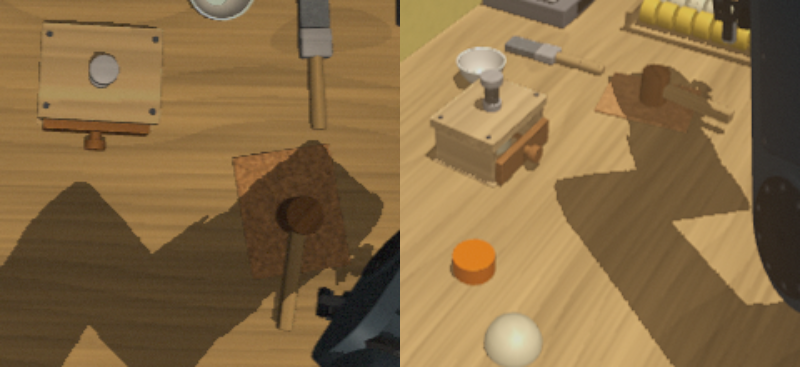

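The mallet stands upright on the pad at (300,215), the drawer is shut, the plunger is up and the bystanders are untouched.

Emit:
play_rows --increments '[[[0.1, 0, 0, 0, 0, 0, 0], [0.1, 0, 0, 0, 0, 0, 0]]]'

```text
time: 22.18
ee_pos: [0.3743, -0.3576, 0.1483]
tool_rot: [-0.005, 0.995, -0.072, -0.07]
wrist_force: [-1.2, -0.1, 0.3]
grip_width: 0.0469
gripper_force: 0.0
```

```bash
python3 -c "
from plant import ticket
print(ticket.hand_in())"
```

```text
the job is handed in; nothing more can be done
None
```

The soap is stamped and the job is handed in at 22 s: drawer home, plunger back up, mallet upright on its pad. The hand-in gave no verdict.

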